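# Gauge a corrosion coupon with the ratchet micrometer

### The arm

A 6-joint arm with a two-finger parallel gripper is mounted at the origin on the work surface. World frame = base frame: x ahead of the robot, y to its left, z up, the work surface at z = 0. Lengths are in m, angles in rad, forces in N, time in s.
With the tool pointing down it reaches from about 0.375 to 0.9 m from the base axis. Payload 3.1 kg.
Tool frame: the origin (TCP) lies between the finger pads; the fingertips stand 17 mm ahead of it and the grasp point (between the pads) lies 2 mm behind it; z points along the fingers, y is the line along which they close (so a half turn about z gives the same grasp; the last joint's range is limited). The gripper opens to 85 mm and grips with 20 to 120 N. Pads are 22 mm wide; open, the fingers measure 114 mm over their backs; the gripper's body (76 mm by 85 mm) begins 54 mm behind the grasp point. The pads swing forward as they close: fully open they stand 13 mm farther back than shut.
Start: joints at [0.945, 0.527, 1.433, -0, 1.181, -0.178], TCP at [0.271, 0.563, 0.248] pointing down, gripper open.
Joint ranges: [-3.08, 3.08], [-0.75, 2.2], [0.22, 2.44], [-1.43, 4.57], [0, 2.65], [-2.85, 2.85]. Speed limits (rad/s): [2.79, 2.79, 3.14, 3.14, 3.14, 3.14].

### API

Orientations are given as a unit quaternion [x, y, z, w].
In Python, from station import sense, vision, order gives the robot as it stands.
- The arm moves only by the shell command python3 -m crank 'ROWS' [OPENING] [FORCE]. ROWS is JSON, a list of rows, each an object with "dp": the shift along the world's x, y, z in units of 30 mm (1.0 is 30 mm), a list of three; "angular": the turn, a rotation vector about the world's x, y, z in degrees, a list of three. In form: [{"dp": [dx, dy, dz], "angular": [ax, ay, az]}, ...]. A call has 1 to 20 rows; each row shifts and turns the commanded pose from where the row before left it; what a row does not reach is not made up. A row lasts 1/10 s, in which the tool goes at most 50 mm and 8.59 degrees, less where a joint would pass 70% of its speed; a pose out of reach is approached as far as the arm can. A call is refused whole if a number of a shift passes 1 or a number of a turn 8.59, either way. A call with a gripper value outside its range is refused whole. OPENING is the closure, from 0 (fully open) to 1 (shut), set as the call begins (- or left out, the last holds). The fingers move at their own pace and stop on an object; FORCE is the grip in N (left out, the last holds). Time passes only in rows, so rows that do not move let the fingers close. It gives the time, the measured TCP pose, the force, the opening and the grip force at its end, in the units of the state.
- sense(): the state, without advancing time (a new reading comes with each control period).
- vision.snapshot(name): name is "side" or "top"; returns a dict with "image" (384x512x3 uint8, blue, green, red), "range_z" (384x512 float32, m along the optical axis (not along the pixel's ray), 0 where there is no reading), "mtx" (3x3 intrinsics, pixels), "dist" ([k1, k2, p1, p2, k3] as OpenCV has them; the pictures are not rectified), "pose" (4x4, takes a point from camera to world coordinates). Camera axes: x right, y down, z forward; pixel columns grow to the right and rows downward; lengths in m; the calibration is good to about 2 mm. A picture is of the moment at which its call begins.
- order.sign_off(): hands the job in; it is judged then, once.
The state is a dict: "t": time; "q": joint angles; "qd": joint speeds; "tau": joint torques, N m; "tcp_pos": TCP position; "tool_rot": TCP orientation; "force": force on the tool from outside, world axes, zero at the start; "ft_torque": the same for the moment, N m; "finger_gap": opening from 0.0 (shut) to 1.0 (fully open); "gripper_force": force on a finger pad.
Only numpy, scipy, OpenCV 4.12 (cv2) and the standard library are available. Lean on these libraries where they do the work, as an engineer would, in place of code of your own. Each camera call takes 0.05 s, during which the arm holds its last target. There are 200 camera calls.

### The job

Measure the longest metal coupon from the drying rack: lay it flat on the table of the thickness gauge, under the raised spindle, gently slid up with its plain end square against the end stop. Then turn the ratchet knob on top clockwise, by the knob only, until the spindle closes on the coupon and the ratchet slips, carry on until it has slipped about a quarter turn, and leave the coupon clamped there. Do not disturb the other things on the bench.

Things in the scene. Friction and masses are not known exactly. Their poses are not given: they have to be found in the camera images.
- coupon: the longest of three bare aluminium strips on the drying rack, 140 x 20 x 4 mm, about 30 g, one 8 mm hole 10 mm from one end. Origin: centre of its underside; z up through its thickness, y along its length towards the plain end (no hole), x across. On the rack its underside is 18 mm above the bench; it can be taken by its long edges 45 mm from the origin towards the hole, beyond the rack's ridge
- plain_end (a point): middle of the lower edge of the coupon's plain end, 70 mm from the coupon's origin along its y
- rack: white plastic drying rack fixed to the bench, plate 180 x 150 x 4 mm with two ridges along its x, 18 mm high, 5 mm thick, 22 mm either side of its centre line. Origin: centre of its underside. The three strips lie across the ridges, along the rack's y, 56 mm apart, in any order, plain end of the coupon towards the rack's +y
- gauge: bench thickness gauge fixed to the bench: grey cast base, flat steel table, a column 36 mm wide behind it (gauge x = 54 to 90 mm) and an arm 100 to 130 mm up that carries a micrometer head, spindle pointing down; readout box 52 mm wide on the arm's front (x = -30 to -16 mm, up to 134 mm high). Origin: on the spindle axis at bench level; z up, x towards the column
- table_top (a point): point on the spindle axis on top of the gauge's steel table, 40 mm above the bench. The table reaches from gauge x = -28 to 28 mm and y = -72 to 34 mm; the coupon goes on along the gauge's y from its open -y side, and 48 mm of it then overhang the table there. Above it a spindle guide of 13 mm diameter ends 80 mm above the bench
- end_stop: dark steel end stop screwed to the gauge table, 30 mm wide (x), 10 mm thick (y), 11 mm high. Origin: centre of its underside; its face towards the coupon is flat, 20 mm from the spindle axis (gauge y = +20 mm). The coupon must not be rammed against it: about 5 N seats it, more than 15 N is too much
- spindle: steel spindle of 8 mm diameter; it does not turn, and comes down as the barrel turns clockwise seen from above, meeting the coupon within one turn. Origin: centre of its lower face, 47 to 51.5 mm above the bench at the start, so 3 to 7.5 mm above a coupon that lies on the table. It closes with 10 to 20 N when driven by the ratchet; more than 40 N on the coupon is overtightened
- barrel: aluminium thimble barrel with graduations, 30 mm diameter, 141 to 159 mm above the bench, on the spindle axis; it drives the spindle and stays at its height. Not to be gripped or pressed: the fingers stay clear of it
- knob (a point): middle of the top face of the knurled ratchet knob, 197 mm above the bench on the spindle axis. The knob is 20 mm in diameter and 34 mm high (163 to 197 mm) and stays at its height, with a dark radial line on its top, as on the barrel's top; a 14 mm neck joins it to the barrel 4 mm below. Turning it turns the barrel with about 0.025 N m; once the spindle is stopped by the part it slips on the barrel at about 0.05 N m
- ratchet (a joint): how far the ratchet knob has slipped round on the barrel, rad: 0 at the start, stays near 0 while knob and barrel turn together, grows while the knob slips clockwise (1.57 is a quarter turn)
- strip_mid: bystander: 100 x 20 x 4 mm aluminium strip with one hole, on the rack; origin as the coupon's
- strip_short: bystander: 75 x 20 x 4 mm aluminium strip with a hole at each end, on the rack; origin as the coupon's
- flask_a: bystander: conical glass flask, 104 mm wide, 177 mm high, far left; origin: centre of its underside
- flask_b: bystander: smaller conical glass flask, 88 mm wide, 150 mm high, behind the rack to the right; origin: centre of its underside
- reagent: bystander: amber jar, 68 mm wide, 155 mm high, left of the gauge; origin: centre of its underside
- vial: bystander: white vial, 25 mm wide, 52 mm high, left of the gauge; origin: centre of its underside
- tweezers: bystander: steel tweezers lying flat, 130 mm long, 5 mm high, near the robot; origin: middle, at bench level
- dish: bystander: shallow glass dish, 90 mm wide, 16 mm high, right of the rack; origin: centre of its underside
Mind the look-alikes: they are no part of the job. Leave any blue or red look-alike of the coupon alone. Leave any orange look-alike of the gauge alone.

How it is judged:
On the way, in this order (a step that is already met when the one before it is completed fails the run):
1. the coupon lies flat on the gauge table under the spindle, plain end against the end stop, not yet clamped (y of plain_end in the frame of gauge above 0.0185 m and x of plain_end in the frame of gauge between -0.006 and 0.006 m and z of plain_end in the frame of gauge between 0.038 and 0.042 m and angle between coupon's own z axis and vertical below 0.04 rad and angle between the y axis of coupon and the y axis of gauge, either way round below 0.1 rad and contact force between spindle and coupon below 1 N), for 0.2 s.
2. the ratchet has slipped with the coupon clamped in place (y of plain_end in the frame of gauge above 0.0185 m and x of plain_end in the frame of gauge between -0.006 and 0.006 m and z of plain_end in the frame of gauge between 0.038 and 0.042 m and angle between coupon's own z axis and vertical below 0.04 rad and angle between the y axis of coupon and the y axis of gauge, either way round below 0.1 rad and value of joint ratchet above 0.8 rad and contact force between spindle and coupon above 5 N), for 0.2 s.
At the end, for the whole second after the job is handed in: The coupon lies flat and at rest on the gauge table, plain end within 1.5 mm of the end stop, centred under the spindle within 6 mm and square within 0.10 rad, clamped by the spindle with more than 5 N; the ratchet has slipped 0.8 to 2.4 rad (about a quarter turn) (all of step 2 and value of joint ratchet below 2.4 rad and linear speed of coupon below 0.01 m/s); the robot touches nothing.
It fails at once if the coupon is overtightened: more than 40 N under the spindle (contact force between spindle and coupon above 40 N).
It fails at once if the coupon is rammed against the end stop with more than 15 N (contact force between coupon and end_stop above 15 N).
It fails at once if the ratchet is run on well past a quarter turn of slipping (more than 2.4 rad) (value of joint ratchet above 2.4 rad).
It fails at once if the barrel is gripped or pressed (more than 3 N) instead of the ratchet knob (contact force between the fingers and barrel above 3 N).
It fails at once if another thing on the bench is moved by more than 20 mm (distance of any of strip_mid, strip_short, flask_a, flask_b, reagent, vial, tweezers, dish from where it was at the start of the episode above 0.02 m).
It also fails if it takes over 72 s, if anything falls off the work surface, if the arm or the gripper's body presses on something with over 40 N, if the wrist force passes 120 N, or if a joint passes its speed limit or range.

## Working session

There is one attempt and no reset: what is moved stays moved. The work goes in short steps, Python scripts to look and compute and a shell command to move; the robot and the scene stay as the last step left them, time stands still between calls to the robot, and variables do not carry over. Pictures are saved under pics/ and viewed, at most 10 in all, crops included, and the job is handed in when it is done.

```bash
ls; mkdir -p pics
python3 - <<'E'
from station import sense, vision
import cv2,numpy as np,pickle
s=sense();print(s['t'],s['tcp_pos'],s['tool_rot'],s['finger_gap'])
for n in ("top","side"):
    d=vision.snapshot(n);pickle.dump(d,open(n+'.pkl','wb'));cv2.imwrite(f'pics/{n}1.png',d['image']);print(n,d['mtx'].tolist() if hasattr(d['mtx'],'tolist') else d['mtx'],d['dist'],np.round(d['pose'],3))
E
```

```text
pics
0.0 [0.27017877 0.56284236 0.24732602] [ 2.22015076e-01  9.75042636e-01 -9.96280894e-04 -4.14282639e-04] 1.0001779656404957
top [[431.2865731662699, 0.0, 249.0282036547439], [0.0, 431.2865731662699, 196.9955378367753], [0.0, 0.0, 1.0]] [-0.12068704  0.          0.          0.          0.        ] [[ 0.028 -0.985  0.168  0.263]
 [-0.999 -0.025  0.022 -0.016]
 [-0.017 -0.169 -0.986  1.433]
 [ 0.     0.     0.     1.   ]]
side [[436.450237604988, 0.0, 267.5778970378151], [0.0, 436.450237604988, 189.7213140209921], [0.0, 0.0, 1.0]] [-0.11772725  0.          0.          0.          0.        ] [[-0.939 -0.186  0.289  0.069]
 [-0.343  0.56  -0.754  1.106]
 [-0.022 -0.807 -0.59   0.985]
 [ 0.     0.     0.     1.   ]]
```

View pics/top1.png

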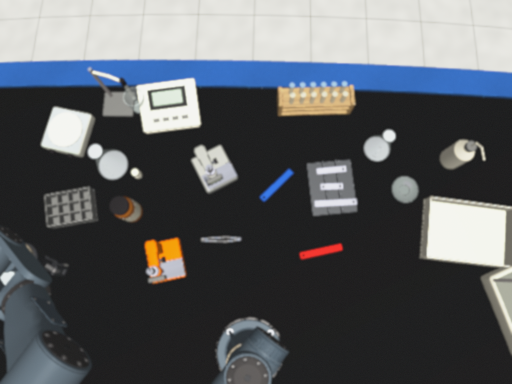

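View pics/side1.png

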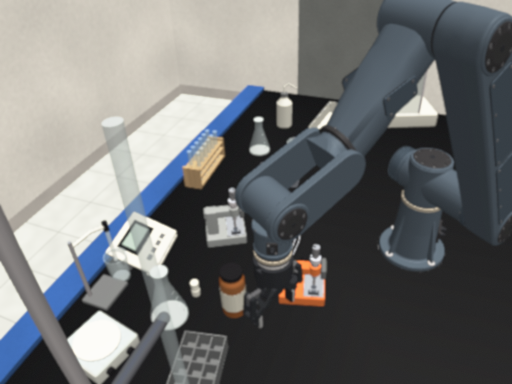

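Top view: three bare strips sit on the rack (332,187). The bottom one (335,203) looks longest; the blue (277,184) and red (321,251) strips are look-alikes. The grey gauge is at (213,167), and the orange one (165,260) is a look-alike. I'll confirm with an enlarged crop.

```bash
cat > h.py <<'E'
import cv2,numpy as np,pickle
def ray(d,uv,z):
    p=cv2.undistortPoints(np.float32(uv).reshape(-1,1,2),d['mtx'],np.float32(d['dist'])).reshape(-1,2)
    v=np.c_[p,np.ones(len(p))]@d['pose'][:3,:3].T; o=d['pose'][:3,3]
    return o+v*((z-o[2])/v[:,2])[:,None]
def proj(d,P):
    Pc=(np.float64(P).reshape(-1,3)-d['pose'][:3,3])@d['pose'][:3,:3]
    return cv2.projectPoints(Pc,np.zeros(3),np.zeros(3),d['mtx'],np.float64(d['dist']))[0].reshape(-1,2)
E
python3 - <<'E'
from h import *
d=pickle.load(open('top.pkl','rb'));im=d['image']
a=cv2.resize(im[155:225,295:365],(560,560),interpolation=cv2.INTER_CUBIC)
s=pickle.load(open('side.pkl','rb'))['image']
b=cv2.resize(im[135:205,180:250],(560,560),interpolation=cv2.INTER_CUBIC)
cv2.imwrite('pics/c1.png',cv2.resize(np.hstack([a,b]),(800,400)))
cv2.imwrite('pics/c2.png',cv2.resize(s[175:255,190:260],(525,600),interpolation=cv2.INTER_CUBIC))
# strips
sub=im[150:225,295:365];g=cv2.cvtColor(sub,cv2.COLOR_BGR2GRAY)
n,l,st,c=cv2.connectedComponentsWithStats((g>150).astype(np.uint8))
for i in range(1,n):
    if st[i,4]<40: continue
    ys,xs=np.where(l==i);P=ray(d,np.c_[xs+295,ys+150],0.022)
    r=cv2.minAreaRect(np.float32(P[:,:2]*1000));print(st[i],c[i]+[295,150],P.mean(0),r)
E
```

```text
[ 21  15  31  10 231] [331.01298701 169.51515152] [ 0.60441973 -0.25804289  0.022     ] ((604.3424682617188, -258.1506652832031), (25.556934356689453, 104.09730529785156), 6.87639045715332)
[ 25  32  24   9 173] [331.34104046 185.97687861] [ 0.54799592 -0.25879693  0.022     ] ((548.4759521484375, -259.2188720703125), (25.18431854248047, 78.5599365234375), 4.533838748931885)
[ 19  48  43  10 330] [334.89090909 202.31515152] [ 0.49304245 -0.27046808  0.022     ] ((493.2721862792969, -270.82061767578125), (26.206073760986328, 141.76499938964844), 4.617243766784668)
```

View pics/c1.png

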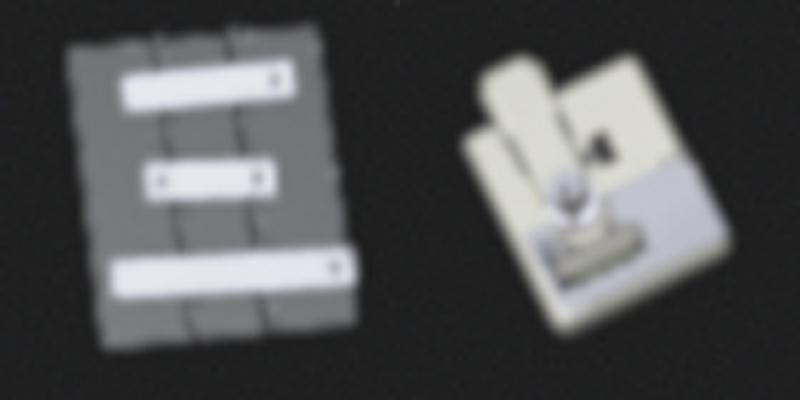

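View pics/c2.png

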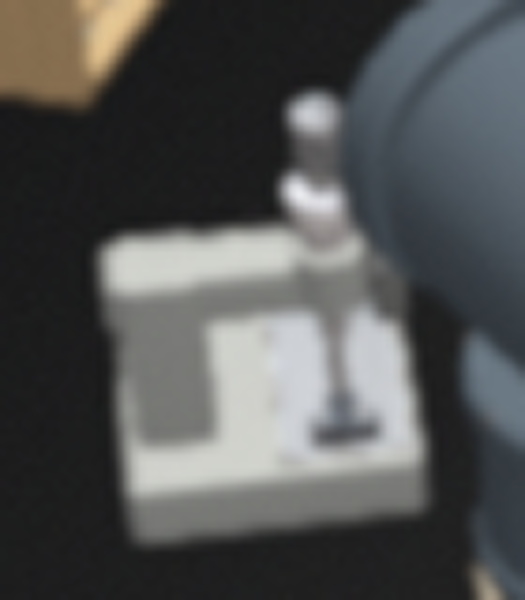

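The crops confirm it. The lowest strip (335,202) is bare and 142 mm long, with one hole at its right end, so it is the coupon and its plain end is on the left, towards world +y. The grey gauge's table opens to the lower right, and the end stop is on the left. Next I'll locate the gauge.

Run:
```python
from h import *
d=pickle.load(open('top.pkl','rb'));im=d['image'];x0,x1,y0,y1=185,245,138,198
u,v=np.meshgrid(np.arange(x0,x1),np.arange(y0,y1));uv=np.c_[u.ravel(),v.ravel()]
p=cv2.undistortPoints(np.float32(uv).reshape(-1,1,2),d['mtx'],np.float32(d['dist'])).reshape(-1,2)
z=d['range_z'][y0:y1,x0:x1].ravel()
W=(np.c_[p,np.ones(len(p))]*z[:,None])@d['pose'][:3,:3].T+d['pose'][:3,3]
for lo,hi in((.185,.21),(.14,.165),(.118,.14),(.03,.05),(.01,.05)):
    m=(W[:,2]>lo)&(W[:,2]<hi)&(z>0)
    if m.sum()>2: print(lo,m.sum(),W[m].mean(0).round(4),cv2.minAreaRect(np.float32(W[m][:,:2]*1000)))
col=im[y0:y1,x0:x1].reshape(-1,3).astype(int)
m=(col[:,0]-col[:,2]>8)&(col[:,2]>120)&(abs(W[:,2]-.04)<.012)
P=ray(d,uv[m],0.04);r=cv2.minAreaRect(np.float32(P[:,:2]*1000));print('steel',m.sum(),r,cv2.boxPoints(r))
g=(col.min(1)>120)&(W[:,2]>.185);print('knob px',uv[W[:,2]>.185].mean(0),ray(d,uv[W[:,2]>.185].mean(0),.197))
```

```text
0.185 41 [0.5584 0.1321 0.1949] ((559.0477905273438, 131.93032836914062), (17.8675594329834, 18.473169326782227), 1.9038420915603638)
0.14 42 [0.5536 0.1295 0.1559] ((556.77685546875, 130.53646850585938), (23.285449981689453, 27.75684356689453), 42.39948272705078)
0.118 359 [0.5887 0.1469 0.129 ] ((589.004638671875, 141.7938232421875), (126.85468292236328, 53.95346450805664), 24.697162628173828)
0.03 837 [0.5945 0.1253 0.038 ] ((595.1046142578125, 133.15872192382812), (129.88270568847656, 110.97816467285156), 28.67703628540039)
0.01 876 [0.5924 0.1244 0.0372] ((595.0879516601562, 133.16204833984375), (129.8672637939453, 111.01858520507812), 28.7082462310791)
steel 258 ((570.6544799804688, 115.49368286132812), (48.77294921875, 103.40202331542969), 28.669326782226562) [[524.4539   149.1568  ]
 [574.06146   58.431553]
 [616.85504   81.83057 ]
 [567.2475   172.55582 ]]
knob px [212.52542373 167.86440678] [[0.55823184 0.12130826 0.197     ]]
```

```bash
python3 -m crank '[{"dp":[0.3,-1,0.05],"angular":[0,0,-2]},{"dp":[0.3,-1,0.05],"angular":[0,0,-2]},{"dp":[0.3,-1,0.05],"angular":[0,0,-2]},{"dp":[0.3,-1,0.05],"angular":[0,0,-2]},{"dp":[0.3,-1,0.05],"angular":[0,0,-2]},{"dp":[0.3,-1,0.05],"angular":[0,0,-2]},{"dp":[0.3,-1,0.05],"angular":[0,0,-2]},{"dp":[0.3,-1,0.05],"angular":[0,0,-2]},{"dp":[0.3,-1,0.05],"angular":[0,0,-2]},{"dp":[0.3,-1,0.05],"angular":[0,0,-2]},{"dp":[0.3,-1,0.05],"angular":[0,0,-2]},{"dp":[0.3,-1,0.05],"angular":[0,0,-2]},{"dp":[0.3,-1,0.05],"angular":[0,0,-2]},{"dp":[0.3,-1,0.05],"angular":[0,0,-2]},{"dp":[0.3,-1,0.05],"angular":[0,0,-2]},{"dp":[0.3,-1,0.05],"angular":[0,0,-2]},{"dp":[0.3,-1,0.05],"angular":[0,0,-2]},{"dp":[0.3,-1,0.05],"angular":[0,0,-2]},{"dp":[0.3,-1,0.05],"angular":[0,0,-2]},{"dp":[0.3,-1,0.05],"angular":[0,0,-2]}]' 0.45 20
python3 -m crank '[{"dp":[0.15,-0.93,-0.5],"angular":[0,0,-2]},{"dp":[0.15,-0.93,-0.5],"angular":[0,0,-2]},{"dp":[0.15,-0.93,-0.5],"angular":[0,0,-2]},{"dp":[0.15,-0.93,-0.5],"angular":[0,0,-2]},{"dp":[0.15,-0.93,-0.5],"angular":[0,0,-2]},{"dp":[0.15,-0.93,-0.5],"angular":[0,0,-2]},{"dp":[0.15,-0.93,-0.5],"angular":[0,0,-2]},{"dp":[0.15,-0.93,-0.5],"angular":[0,0,-2]},{"dp":[0.15,-0.93,-0.5],"angular":[0,0,-2]},{"dp":[0.15,-0.93,-0.5],"angular":[0,0,-2]},{"dp":[0,0,0],"angular":[0,0,0]},{"dp":[0,0,0],"angular":[0,0,0]},{"dp":[0,0,0],"angular":[0,0,0]}]'
cat >> h.py <<'E'
def st():
    from station import sense
    from scipy.spatial.transform import Rotation as R
    s=sense();m=R.from_quat(s['tool_rot']).as_matrix();print('t',round(s['t'],2),'tcp',np.round(s['tcp_pos'],4),'yaw(tool y)',np.degrees(np.arctan2(m[1,1],m[0,1])).round(2),'zax',m[:,2].round(3),'q',np.round(s['q'],2),'F',np.round(s['force'],2),'T',np.round(s['ft_torque'],3),'gap',round(s['finger_gap'],3),'gf',np.round(s['gripper_force'],1));return s
E
python3 -c "
from h import *;st()"
```

```text
t: 2.1
tcp_pos: [0.4505, -0.0378, 0.2781]
tool_rot: [0.543, 0.84, -0.0, -0.0]
force: [-0.1, -0.6, 0.1]
finger_gap: 0.554
gripper_force: 0.0
t: 3.4
tcp_pos: [0.4952, -0.3145, 0.1284]
tool_rot: [0.68, 0.734, 0.0, -0.001]
force: [0.7, 0.4, -0.1]
finger_gap: 0.543
gripper_force: 0.0
t 3.4 tcp [ 0.4952 -0.3145  0.1284] yaw(tool y) 4.38 zax [-0.001  0.001 -1.   ] q [-0.76  0.64  1.63  0.    0.87 -0.83] F [ 0.73  0.4  -0.11] T [-0.009 -0.013  0.051] gap 0.543 gf 0.0
```

```bash
python3 -m crank '[{"dp":[0.06,-0.05,-0.8],"angular":[0,0,0.2]},{"dp":[0,0,-0.8],"angular":[0,0,0]},{"dp":[0,0,-0.8],"angular":[0,0,0]},{"dp":[0,0,-0.6],"angular":[0,0,0]},{"dp":[0,0,-0.4],"angular":[0,0,0]},{"dp":[0,0,0],"angular":[0,0,0]},{"dp":[0,0,0],"angular":[0,0,0]}]'
python3 -m crank '[{"dp":[0,0,0],"angular":[0,0,0]},{"dp":[0,0,0],"angular":[0,0,0]},{"dp":[0,0,0],"angular":[0,0,0]},{"dp":[0,0,0],"angular":[0,0,0]},{"dp":[0,0,0],"angular":[0,0,0]},{"dp":[0,0,0],"angular":[0,0,0]}]' 1 40
python3 -c "
from h import *;st()"
```

```text
t: 4.1
tcp_pos: [0.4978, -0.3169, 0.027]
tool_rot: [0.678, 0.735, 0.0, 0.0]
force: [-0.1, 0.2, -0.3]
finger_gap: 0.549
gripper_force: 0.0
t: 4.7
tcp_pos: [0.498, -0.3176, 0.027]
tool_rot: [0.679, 0.734, 0.0, 0.001]
force: [1.5, 0.9, 5.4]
finger_gap: 0.217
gripper_force: 39.1
t 4.7 tcp [ 0.498  -0.3176  0.027 ] yaw(tool y) 4.53 zax [ 0.001 -0.001 -1.   ] q [-0.76  0.8   1.66  0.    0.68 -0.84] F [1.54 0.85 5.36] T [ 0.223 -0.131 -0.022] gap 0.217 gf 39.1
```

```bash
python3 -m crank '[{"dp":[0,0,0.3],"angular":[0,0,0]},{"dp":[0,0,0.7],"angular":[0,0,0]},{"dp":[0,0,0.8],"angular":[0,0,0]},{"dp":[0,0,0.9],"angular":[0,0,0]},{"dp":[0,0,0.9],"angular":[0,0,0]},{"dp":[0,0,0.4],"angular":[0,0,0]},{"dp":[0,0,0],"angular":[0,0,0]},{"dp":[0,0,0],"angular":[0,0,0]}]'
python3 - <<'E'
from h import *
from station import vision
s=st()
for n in("top","side"):
    d=vision.snapshot(n);pickle.dump(d,open(n+'2.pkl','wb'))
    P=[s['tcp_pos'][0],s['tcp_pos'][1]+.06,s['tcp_pos'][2]]
    c=proj(d,P)[0].astype(int);print(n,c)
    x,y=max(0,c[0]-35),max(0,c[1]-35);cv2.imwrite(f'pics/g_{n}.png',cv2.resize(d['image'][y:y+70,x:x+70],None,fx=5.7,fy=5.7,interpolation=cv2.INTER_CUBIC))
a=cv2.imread('pics/g_top.png');b=cv2.imread('pics/g_side.png');h=min(a.shape[0],b.shape[0]);cv2.imwrite('pics/g.png',np.hstack([a[:h],b[:h]]))
E
```

```text
t: 5.5
tcp_pos: [0.4968, -0.3167, 0.1455]
tool_rot: [0.679, 0.735, -0.0, -0.001]
force: [-0.3, -0.3, -0.1]
finger_gap: 0.214
gripper_force: 39.0
t 5.5 tcp [ 0.4968 -0.3167  0.1455] yaw(tool y) 4.54 zax [-0.001  0.001 -1.   ] q [-0.76  0.61  1.61 -0.    0.92 -0.84] F [-0.31 -0.33 -0.14] T [0.002 0.002 0.014] gap 0.214 gf 39.0
top [337 194]
side [289 145]
```

View pics/g.png

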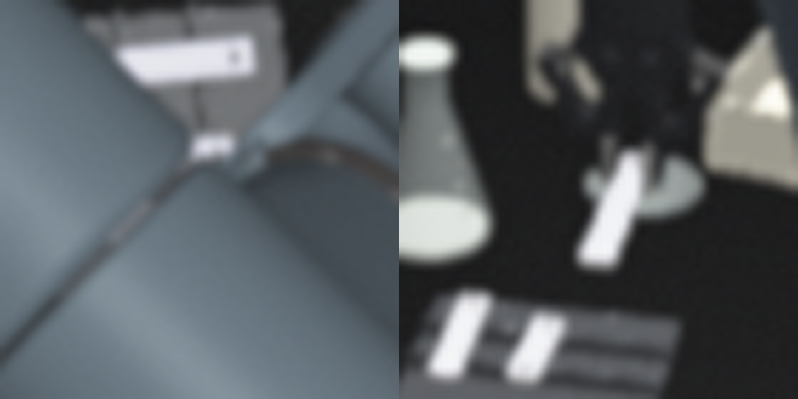

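The side crop shows the coupon held by its hole end, with its plain end free at about (289,155) in the full image. The other two strips are still on the rack. I'll measure the tilt and the plain end.

```bash
cat >> h.py <<'E'
def cloud(d,x0,x1,y0,y1,thr=185):
    u,v=np.meshgrid(np.arange(x0,x1),np.arange(y0,y1));c=d['image'][y0:y1,x0:x1].min(2).ravel()>thr
    uv=np.c_[u.ravel(),v.ravel()][c]
    p=cv2.undistortPoints(np.float32(uv).reshape(-1,1,2),d['mtx'],np.float32(d['dist'])).reshape(-1,2)
    z=d['range_z'][uv[:,1],uv[:,0]]
    return uv,(np.c_[p,np.ones(len(p))]*z[:,None])@d['pose'][:3,:3].T+d['pose'][:3,3]
E
python3 - <<'E'
from h import *
d=pickle.load(open('side2.pkl','rb'))
uv,W=cloud(d,283,298,135,158)
m=abs(W[:,2]-.14)<.03;uv,W=uv[m],W[m];print(len(uv))
A=np.c_[W[:,:2]-[.49,-.25],np.ones(len(W))];print('plane',np.linalg.lstsq(A,W[:,2],rcond=None)[0])
for P in(W,ray(d,uv,.1405)):
    print(cv2.minAreaRect(np.float32(P[:,:2]*1000)),P.min(0),P.max(0))
    a=np.radians(4.54);e=np.array([-np.sin(a),np.cos(a)]);n=np.array([np.cos(a),np.sin(a)]);r=P[:,:2]-[.4968,-.3167]
    print('along max',(r@e).max(),'across',np.percentile(r@n,[0,5,50,95,100]))
E
```

```text
93
plane [-0.02580035  0.00549601  0.13959539]
((492.8379211425781, -269.328369140625), (20.591373443603516, 140.16653442382812), 6.567745208740234) [ 0.47650044 -0.3389169   0.13410624] [ 0.50849632 -0.1996552   0.14481596]
along max 0.11759141248439611 across [-1.16710455e-02 -1.00800858e-02 -8.45888825e-05  8.41294819e-03
  1.07484016e-02]
((491.2799072265625, -263.9419860839844), (20.85887908935547, 130.55088806152344), 5.497907638549805) [ 0.47692885 -0.32885832  0.1405    ] [ 0.50558045 -0.19860577  0.1405    ]
along max 0.1183587379949786 across [-0.01218231 -0.01073481 -0.00063921  0.00808002  0.00910039]
```

```bash
python3 -m crank '[{"dp":[0.34,0.71,0],"angular":[0,0,1.73]},{"dp":[0.34,0.71,0],"angular":[0,0,1.73]},{"dp":[0.34,0.71,0],"angular":[0,0,1.73]},{"dp":[0.34,0.71,0],"angular":[0,0,1.73]},{"dp":[0.34,0.71,0],"angular":[0,0,1.73]},{"dp":[0.34,0.71,0],"angular":[0,0,1.73]},{"dp":[0.34,0.71,-0.2],"angular":[0,0,1.73]},{"dp":[0.34,0.71,-0.2],"angular":[0,0,1.73]},{"dp":[0.34,0.71,-0.3],"angular":[0,0,1.73]},{"dp":[0.34,0.71,-0.3],"angular":[0,0,1.73]},{"dp":[0.34,0.71,-0.3],"angular":[0,0,1.73]},{"dp":[0.34,0.71,-0.3],"angular":[0,0,1.73]},{"dp":[0.34,0.71,-0.3],"angular":[0,0,1.73]},{"dp":[0.34,0.71,-0.3],"angular":[0,0,1.73]},{"dp":[0,0,0],"angular":[0,0,0]},{"dp":[0,0,0],"angular":[0,0,0]},{"dp":[0,0,0],"angular":[0,0,0]}]'
cat >> h.py <<'E'
G=np.array([.5588,.1320]);YAW=np.radians(28.7)
EX=np.array([np.cos(YAW),np.sin(YAW)]);EY=np.array([-np.sin(YAW),np.cos(YAW)])
def gst():
    s=st();r=np.array(s['tcp_pos'][:2])-G;print('gauge xy mm',(r@EX*1e3).round(2),(r@EY*1e3).round(2),'Fgauge',np.round([s['force'][:2]@EX,s['force'][:2]@EY,s['force'][2]],2));return s
E
python3 - <<'E'
from h import *
from station import vision
s=gst()
for n in("top","side"):
    d=vision.snapshot(n);pickle.dump(d,open(n+'3.pkl','wb'))
    a=np.array([*G,.06]);c=proj(d,a)[0].astype(int);print(n,c)
    cv2.imwrite(f'pics/h_{n}.png',cv2.resize(d['image'][c[1]-35:c[1]+35,c[0]-35:c[0]+35],(400,400),interpolation=cv2.INTER_CUBIC))
cv2.imwrite('pics/h.png',np.hstack([cv2.imread('pics/h_top.png'),cv2.imread('pics/h_side.png')]))
E
```

```text
t: 7.3
tcp_pos: [0.6396, -0.0197, 0.0798]
tool_rot: [0.51, 0.86, -0.0, -0.001]
force: [-0.5, -0.4, -0.5]
finger_gap: 0.215
gripper_force: 39.0
t 7.3 tcp [ 0.6396 -0.0197  0.0798] yaw(tool y) 28.72 zax [-0.001 -0.    -1.   ] q [-0.2   0.76  1.51 -0.    0.87 -0.71] F [-0.53 -0.43 -0.5 ] T [ 0.002 -0.005 -0.004] gap 0.215 gf 39.0
gauge xy mm -2.0 -171.84 Fgauge [-0.67 -0.12 -0.5 ]
top [213 177]
side [235 223]
```

View pics/h.png

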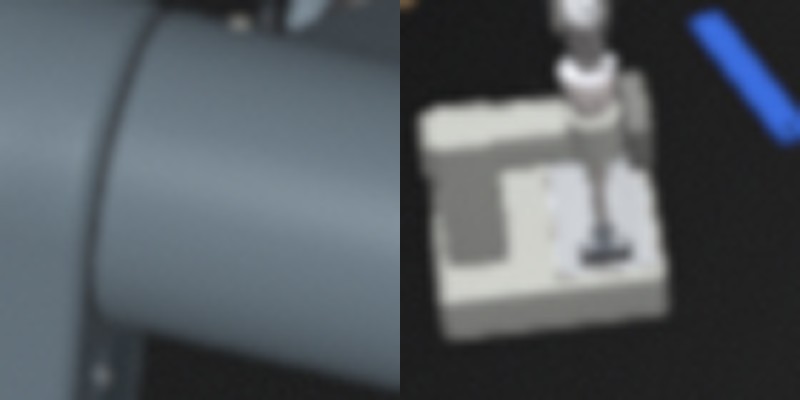

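The side view shows the gauge unobstructed: knob at crop (580,10), end stop at crop (607,250), table clear. I'll overlay my gauge estimate to check it.

Run:
```python
from h import *
d=pickle.load(open('side3.pkl','rb'))
def g2w(x,y,z): return [*(G+EX*x/1e3+EY*y/1e3),z/1e3]
x0,y0,k=195,165,7.5
im=cv2.resize(d['image'][y0:y0+80,x0:x0+80],None,fx=k,fy=k,interpolation=cv2.INTER_CUBIC)
def poly(L,c):
    p=proj(d,[g2w(*q) for q in L]);cv2.polylines(im,[np.int32((p+.5-[x0,y0])*k)],True,c,1)
poly([(-15,20,51),(15,20,51),(15,30,51),(-15,30,51)],(0,255,255))
poly([(-28,-72,40),(28,-72,40),(28,34,40),(-28,34,40)],(0,0,255))
t=np.linspace(0,6.28,24);poly([(10*np.cos(a),10*np.sin(a),197) for a in t],(0,255,0));poly([(15*np.cos(a),15*np.sin(a),159) for a in t],(0,255,0))
poly([(-30,-26,134),(-16,-26,134),(-16,26,134),(-30,26,134)],(255,0,255))
cv2.imwrite('pics/ov.png',im)
```

```text
(no output)
```

View pics/ov.png

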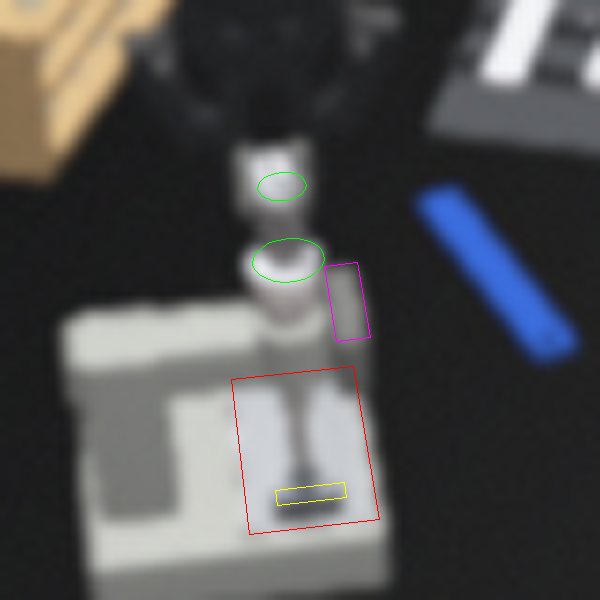

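```bash
python3 -m crank '[{"dp":[-0.1,0.25,-0.2],"angular":[0,0,0]},{"dp":[-0.1,0.25,-0.2],"angular":[0,0,0]},{"dp":[-0.1,0.25,-0.2],"angular":[0,0,0]},{"dp":[-0.1,0.25,-0.2],"angular":[0,0,0]},{"dp":[0,0,0],"angular":[0,0,0]},{"dp":[0,0,0],"angular":[0,0,0]},{"dp":[0,0,0],"angular":[0,0,0]}]'
python3 -c "
from h import *;gst()"
python3 -m crank '[{"dp":[0,0,-0.05],"angular":[0,0,0]},{"dp":[0,0,-0.05],"angular":[0,0,0]},{"dp":[0,0,-0.02],"angular":[0,0,0]},{"dp":[0,0,0],"angular":[0,0,0]},{"dp":[0,0,0],"angular":[0,0,0]}]'
python3 -c "
from h import *;gst()"
```

```text
t: 8.1
tcp_pos: [0.6286, 0.011, 0.0565]
tool_rot: [0.509, 0.861, 0.0, 0.0]
force: [0.2, -0.1, -0.7]
finger_gap: 0.215
gripper_force: 39.0
t 8.1 tcp [0.6286 0.011  0.0565] yaw(tool y) 28.77 zax [ 0.001 -0.    -1.   ] q [-0.16  0.79  1.55 -0.    0.8  -0.66] F [ 0.16 -0.11 -0.67] T [-0.006 -0.027 -0.014] gap 0.215 gf 39.0
gauge xy mm 3.12 -139.7 Fgauge [ 0.09 -0.17 -0.67]
t: 8.6
tcp_pos: [0.6282, 0.011, 0.0527]
tool_rot: [0.509, 0.861, 0.0, 0.0]
force: [1.0, -0.0, -0.8]
finger_gap: 0.215
gripper_force: 39.0
t 8.6 tcp [0.6282 0.011  0.0527] yaw(tool y) 28.75 zax [ 0.  0. -1.] q [-0.16  0.79  1.55  0.    0.8  -0.66] F [ 0.99 -0.04 -0.76] T [-0.021 -0.037  0.007] gap 0.215 gf 39.0
gauge xy mm 2.75 -139.47 Fgauge [ 0.85 -0.51 -0.76]
```

```bash
for i in 1; do python3 -m crank '[{"dp":[-0.035,-0.02,-0.04],"angular":[0,0,0]},{"dp":[0,0,-0.03],"angular":[0,0,0]},{"dp":[0,0,0],"angular":[0,0,0]},{"dp":[0,0,0],"angular":[0,0,0]}]' >/dev/null
python3 -c "
from h import *;gst()"
python3 -m crank '[{"dp":[0,0,-0.03],"angular":[0,0,0]},{"dp":[0,0,0],"angular":[0,0,0]},{"dp":[0,0,0],"angular":[0,0,0]}]' >/dev/null
python3 -c "
from h import *;gst()"; done
```

```text
t 9.0 tcp [0.6271 0.0105 0.0506] yaw(tool y) 28.76 zax [-0.  0. -1.] q [-0.16  0.79  1.56  0.    0.79 -0.66] F [ 0.44 -0.28 -1.58] T [-0.005 -0.003 -0.008] gap 0.214 gf 39.0
gauge xy mm 1.54 -139.39 Fgauge [ 0.25 -0.46 -1.58]
t 9.3 tcp [0.6272 0.0105 0.0497] yaw(tool y) 28.76 zax [ 0. -0. -1.] q [-0.16  0.79  1.56  0.    0.79 -0.66] F [-0.95 -0.78 -0.18] T [-0.026 -0.037 -0.012] gap 0.219 gf 39.0
gauge xy mm 1.61 -139.43 Fgauge [-1.2  -0.23 -0.18]
```

```bash
python3 -m crank '[{"dp":[-0.096,0.1755,0],"angular":[0,0,0]},{"dp":[-0.096,0.1755,0],"angular":[0,0,0]},{"dp":[-0.096,0.1755,0],"angular":[0,0,0]},{"dp":[-0.096,0.1755,0],"angular":[0,0,0]},{"dp":[-0.096,0.1755,0],"angular":[0,0,0]},{"dp":[-0.096,0.1755,0],"angular":[0,0,0]},{"dp":[0,0,0],"angular":[0,0,0]},{"dp":[0,0,0],"angular":[0,0,0]},{"dp":[0,0,0],"angular":[0,0,0]}]' >/dev/null
python3 -c "
from h import *;gst()"
python3 -m crank '[{"dp":[0,0,-0.02],"angular":[0,0,0]},{"dp":[0,0,0],"angular":[0,0,0]},{"dp":[0,0,0],"angular":[0,0,0]}]' >/dev/null
python3 -c "
from h import *;gst()"
```

```text
t 10.2 tcp [0.6101 0.0419 0.0497] yaw(tool y) 28.75 zax [ 0. -0. -1.] q [-0.11  0.78  1.6  -0.    0.76 -0.62] F [-0.64 -0.8  -0.46] T [-0.049  0.015 -0.005] gap 0.216 gf 39.0
gauge xy mm 1.72 -103.68 Fgauge [-0.94 -0.39 -0.46]
t 10.5 tcp [0.6102 0.0418 0.0493] yaw(tool y) 28.75 zax [ 0.001 -0.    -1.   ] q [-0.11  0.78  1.6  -0.    0.76 -0.62] F [ 0.35 -0.09  1.  ] T [ 0.008 -0.013 -0.   ] gap 0.219 gf 39.2
gauge xy mm 1.76 -103.75 Fgauge [ 0.26 -0.24  1.  ]
```

```bash
python3 -m crank '[{"dp":[-0.016,0.029,0],"angular":[0,0,0]},{"dp":[-0.016,0.029,0],"angular":[0,0,0]},{"dp":[-0.016,0.029,0],"angular":[0,0,0]},{"dp":[0,0,0],"angular":[0,0,0]}]' >/dev/null
python3 -c "
from h import *;gst()"
python3 -m crank '[{"dp":[-0.016,0.029,0],"angular":[0,0,0]},{"dp":[0,0,0],"angular":[0,0,0]},{"dp":[0,0,0],"angular":[0,0,0]}]' >/dev/null
python3 -c "
from h import *;gst()"
python3 -m crank '[{"dp":[-0.008,0.015,0],"angular":[0,0,0]},{"dp":[0,0,0],"angular":[0,0,0]},{"dp":[0,0,0],"angular":[0,0,0]}]' >/dev/null
python3 -c "
from h import *;gst()"
```

```text
t 10.9 tcp [0.6088 0.0446 0.0493] yaw(tool y) 28.77 zax [ 0.001 -0.    -1.   ] q [-0.11  0.78  1.6  -0.    0.76 -0.61] F [ 0.56 -1.58  2.64] T [-0.176 -0.161 -0.052] gap 0.22 gf 39.2
gauge xy mm 1.9 -100.63 Fgauge [-0.26 -1.66  2.64]
t 11.2 tcp [0.6082 0.0456 0.0493] yaw(tool y) 28.76 zax [ 0.001 -0.    -1.   ] q [-0.11  0.78  1.6   0.    0.76 -0.61] F [ 1.78 -1.51  2.93] T [-0.168 -0.2    0.022] gap 0.22 gf 39.3
gauge xy mm 1.84 -99.55 Fgauge [ 0.84 -2.18  2.93]
t 11.5 tcp [0.608  0.046  0.0492] yaw(tool y) 28.76 zax [ 0.001 -0.    -1.   ] q [-0.11  0.78  1.61 -0.    0.76 -0.61] F [ 1.39 -1.95  3.19] T [-0.167 -0.192 -0.049] gap 0.215 gf 39.3
gauge xy mm 1.8 -99.08 Fgauge [ 0.28 -2.37  3.19]
```

```bash
python3 -m crank '[{"dp":[-0.008,0.015,0],"angular":[0,0,0]},{"dp":[0,0,0],"angular":[0,0,0]},{"dp":[0,0,0],"angular":[0,0,0]}]' >/dev/null
python3 -c "
from h import *;gst()"
python3 -m crank '[{"dp":[-0.008,0.015,0],"angular":[0,0,0]},{"dp":[0,0,0],"angular":[0,0,0]},{"dp":[0,0,0],"angular":[0,0,0]}]' >/dev/null
python3 -c "
from h import *;gst()"
python3 -m crank '[{"dp":[-0.008,0.015,0],"angular":[0,0,0]},{"dp":[0,0,0],"angular":[0,0,0]},{"dp":[0,0,0],"angular":[0,0,0]}]' >/dev/null
python3 -c "
from h import *;gst()"
```

```text
t 11.8 tcp [0.6076 0.0464 0.0492] yaw(tool y) 28.76 zax [ 0. -0. -1.] q [-0.11  0.78  1.61 -0.    0.76 -0.61] F [ 1.46 -2.66  3.  ] T [-0.238 -0.189  0.038] gap 0.22 gf 39.3
gauge xy mm 1.7 -98.5 Fgauge [ 0.01 -3.03  3.  ]
t 12.1 tcp [0.6073 0.0469 0.0492] yaw(tool y) 28.76 zax [ 0. -0. -1.] q [-0.11  0.78  1.61 -0.    0.76 -0.61] F [ 1.34 -2.27  3.59] T [-0.252 -0.202 -0.012] gap 0.219 gf 39.4
gauge xy mm 1.64 -97.95 Fgauge [ 0.08 -2.63  3.59]
t 12.4 tcp [0.607  0.0473 0.0491] yaw(tool y) 28.76 zax [ 0. -0. -1.] q [-0.11  0.78  1.61 -0.    0.75 -0.61] F [ 2.22 -1.53  3.34] T [-0.283 -0.187 -0.038] gap 0.218 gf 39.4
gauge xy mm 1.59 -97.41 Fgauge [ 1.22 -2.41  3.34]
```

```bash
python3 -m crank '[{"dp":[-0.006,0.01,0.006],"angular":[0,0,0]},{"dp":[0,0,0],"angular":[0,0,0]}]' >/dev/null
python3 -c "
from h import *;gst()"
python3 -m crank '[{"dp":[-0.006,0.01,0],"angular":[0,0,0]},{"dp":[0,0,0],"angular":[0,0,0]}]' >/dev/null
python3 -c "
from h import *;gst()"
python3 -m crank '[{"dp":[-0.006,0.01,0],"angular":[0,0,0]},{"dp":[0,0,0],"angular":[0,0,0]}]' >/dev/null
python3 -c "
from h import *;gst()"
python3 -m crank '[{"dp":[-0.006,0.01,0],"angular":[0,0,0]},{"dp":[0,0,0],"angular":[0,0,0]}]' >/dev/null
python3 -c "
from h import *;gst()"
```

```text
t 12.6 tcp [0.6067 0.0477 0.0492] yaw(tool y) 28.76 zax [-0.  0. -1.] q [-0.1   0.78  1.61  0.    0.75 -0.61] F [ 0.69 -3.06  3.66] T [-0.242 -0.185  0.027] gap 0.213 gf 39.3
gauge xy mm 1.54 -96.91 Fgauge [-0.86 -3.01  3.66]
t 12.8 tcp [0.6065 0.048  0.0493] yaw(tool y) 28.77 zax [-0.  0. -1.] q [-0.1   0.78  1.61  0.    0.75 -0.61] F [ 1.85 -2.83  3.07] T [-0.285 -0.202  0.016] gap 0.219 gf 39.3
gauge xy mm 1.51 -96.54 Fgauge [ 0.26 -3.37  3.07]
t 13.0 tcp [0.6063 0.0483 0.0492] yaw(tool y) 28.77 zax [-0.  0. -1.] q [-0.1   0.78  1.61 -0.    0.75 -0.61] F [ 0.87 -2.66  2.93] T [-0.29  -0.16  -0.033] gap 0.222 gf 39.3
gauge xy mm 1.47 -96.24 Fgauge [-0.52 -2.75  2.93]
t 13.2 tcp [0.6061 0.0486 0.0493] yaw(tool y) 28.76 zax [-0.  0. -1.] q [-0.1   0.78  1.61  0.    0.75 -0.61] F [ 1.79 -1.51  3.96] T [-0.323 -0.138  0.023] gap 0.215 gf 39.3
gauge xy mm 1.47 -95.91 Fgauge [ 0.85 -2.18  3.96]
```

Run:
```python
from h import *
from station import vision
d=vision.snapshot("side");pickle.dump(d,open('side4.pkl','wb'))
cv2.imwrite('pics/s4.png',cv2.resize(d['image'][195:245,210:260],(600,600),interpolation=cv2.INTER_CUBIC))
```

```text
(no output)
```

View pics/s4.png

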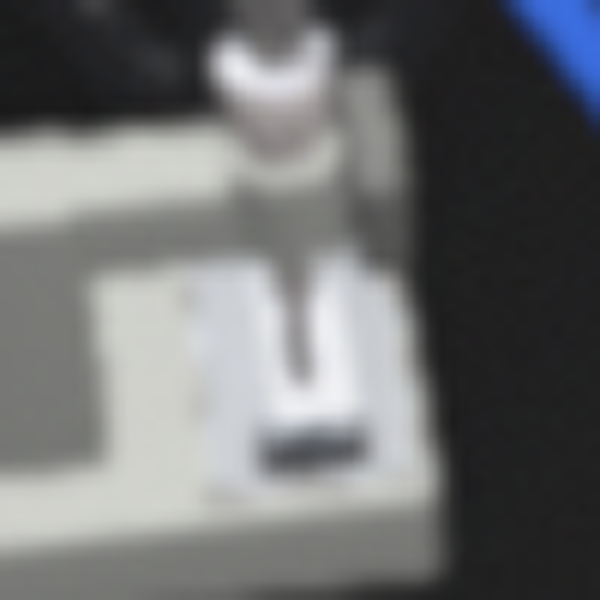

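The coupon lies on the table under the spindle (crop 300,380) and its end is at the stop (260–370,430), though the stop hides any small gap. I'll keep pushing gently.

```bash
python3 -m crank '[{"dp":[-0.006,0.012,0],"angular":[0,0,0]},{"dp":[0,0,0],"angular":[0,0,0]}]' >/dev/null
python3 -c "
from h import *;gst()" | grep gau
python3 -m crank '[{"dp":[-0.006,0.012,0],"angular":[0,0,0]},{"dp":[0,0,0],"angular":[0,0,0]}]' >/dev/null
python3 -c "
from h import *;gst()" | grep gau
python3 -m crank '[{"dp":[-0.006,0.012,0],"angular":[0,0,0]},{"dp":[0,0,0],"angular":[0,0,0]}]' >/dev/null
python3 -c "
from h import *;gst()"| grep gau
python3 -m crank '[{"dp":[-0.006,0.012,0],"angular":[0,0,0]},{"dp":[0,0,0],"angular":[0,0,0]}]' >/dev/null
python3 -c "
from h import *;gst()"
```

```text
gauge xy mm 1.5 -95.51 Fgauge [-1.16 -2.27  2.67]
gauge xy mm 1.5 -95.15 Fgauge [-0.15 -2.1   3.96]
gauge xy mm 1.53 -95.07 Fgauge [-0.62 -4.19  2.23]
t 14.05 tcp [0.6058 0.0494 0.0493] yaw(tool y) 28.78 zax [ 0.001 -0.001 -1.   ] q [-0.1   0.78  1.61 -0.    0.75 -0.6 ] F [ 1.22 -4.74  2.79] T [-0.718 -0.182  0.004] gap 0.219 gf 39.3
gauge xy mm 1.6 -95.01 Fgauge [-1.21 -4.74  2.79]
```

```bash
python3 -m crank '[{"dp":[-0.004,0.008,0],"angular":[0,0,0]},{"dp":[0,0,0],"angular":[0,0,0]}]' >/dev/null
python3 -c "
from h import *;gst()"| grep gau
python3 -m crank '[{"dp":[0,0,0],"angular":[0,0,0]},{"dp":[0,0,0],"angular":[0,0,0]},{"dp":[0,0,0],"angular":[0,0,0]},{"dp":[0,0,0],"angular":[0,0,0]},{"dp":[0,0,0],"angular":[0,0,0]}]' 0.5 >/dev/null
python3 -c "
from h import *;gst()"
python3 - <<'E'
from h import *
from station import vision
d=vision.snapshot("side");e=pickle.load(open('side4.pkl','rb'))
print('img diff',[np.abs(d['image'][a:b,225:245].astype(int)-e['image'][a:b,225:245]).mean().round(1) for a,b in((216,224),(224,232),(232,238))])
E
```

```text
gauge xy mm 1.6 -94.96 Fgauge [-1.16 -6.04  2.11]
t 14.75 tcp [0.605  0.0506 0.0491] yaw(tool y) 28.77 zax [-0.001  0.    -1.   ] q [-0.1   0.78  1.61  0.    0.75 -0.6 ] F [-0.29 -0.27 -0.39] T [-0.025 -0.045 -0.033] gap 0.498 gf 0.0
gauge xy mm 1.44 -93.62 Fgauge [-0.38 -0.09 -0.39]
img diff [np.float64(0.6), np.float64(0.7), np.float64(0.4)]
```

Released; the image shows the coupon stayed put. Now up, then over the knob with the wrist wound back.

```bash
python3 -m crank '[{"dp":[0,0,0.5],"angular":[0,0,0]},{"dp":[0,0,0.93],"angular":[0,0,0]},{"dp":[0,0,0.93],"angular":[0,0,0]},{"dp":[0,0,0.93],"angular":[0,0,0]},{"dp":[0,0,0.93],"angular":[0,0,0]},{"dp":[0,0,0.93],"angular":[0,0,0]},{"dp":[0,0,0.93],"angular":[0,0,0]},{"dp":[0,0,0.93],"angular":[0,0,0]},{"dp":[0,0,0],"angular":[0,0,0]}]' >/dev/null
python3 -m crank '[{"dp":[-0.1,0.181,0],"angular":[0,0,8.4]},{"dp":[-0.1,0.181,0],"angular":[0,0,8.4]},{"dp":[-0.1,0.181,0],"angular":[0,0,8.4]},{"dp":[-0.1,0.181,0],"angular":[0,0,8.4]},{"dp":[-0.1,0.181,0],"angular":[0,0,8.4]},{"dp":[-0.1,0.181,0],"angular":[0,0,8.4]},{"dp":[-0.1,0.181,0],"angular":[0,0,8.4]},{"dp":[-0.1,0.181,0],"angular":[0,0,8.4]},{"dp":[-0.1,0.181,0],"angular":[0,0,8.4]},{"dp":[-0.1,0.181,0],"angular":[0,0,8.4]},{"dp":[-0.1,0.181,0],"angular":[0,0,8.4]},{"dp":[-0.1,0.181,0],"angular":[0,0,8.4]},{"dp":[-0.1,0.181,0],"angular":[0,0,8.4]},{"dp":[-0.1,0.181,0],"angular":[0,0,8.4]},{"dp":[-0.1,0.181,0],"angular":[0,0,8.4]},{"dp":[0,0,0],"angular":[0,0,0]},{"dp":[0,0,0],"angular":[0,0,0]},{"dp":[0,0,0],"angular":[0,0,0]}]' >/dev/null
python3 - <<'E'
from h import *
from station import vision
gst()
# knob centre from side view, both pictures: barrel-top / knob-top pixels
d=vision.snapshot("side");pickle.dump(d,open('side5.pkl','wb'))
for lo,hi,thr in((.185,.21,100),(.15,.165,100)):
    uv,W=cloud(d,222,242,170,215,thr);m=(W[:,2]>lo)&(W[:,2]<hi)&(np.hypot(*(W[:,:2]-G).T)<.03)
    print(m.sum(),W[m].mean(0),cv2.minAreaRect(np.float32(W[m][:,:2]*1000)))
E
```

```text
t 17.5 tcp [0.5604 0.1314 0.2595] yaw(tool y) 154.64 zax [-0. -0. -1.] q [ 0.04  0.45  1.55 -0.    1.15 -2.66] F [-0.17  0.41  0.32] T [ 0.027 -0.038  0.007] gap 0.498 gf 0.0
gauge xy mm 1.12 -1.27 Fgauge [0.05 0.44 0.32]
31 [0.55917436 0.13581647 0.19558165] ((559.876953125, 134.193115234375), (15.586864471435547, 22.679187774658203), 20.421167373657227)
49 [0.55749531 0.13908953 0.15704492] ((558.818603515625, 137.1519775390625), (28.570865631103516, 22.377809524536133), 17.85196304321289)
```

```bash
python3 -m crank '[{"dp":[-0.047,0.053,-0.6],"angular":[0,0,0]},{"dp":[0,0,-0.6],"angular":[0,0,0]},{"dp":[0,0,-0.6],"angular":[0,0,0]},{"dp":[0,0,-0.4],"angular":[0,0,0]},{"dp":[0,0,-0.18],"angular":[0,0,0]},{"dp":[0,0,0],"angular":[0,0,0]},{"dp":[0,0,0],"angular":[0,0,0]}]' >/dev/null
python3 -c "
from h import *;gst()"
python3 -m crank '[{"dp":[0,0,0],"angular":[0,0,0]},{"dp":[0,0,0],"angular":[0,0,0]},{"dp":[0,0,0],"angular":[0,0,0]},{"dp":[0,0,0],"angular":[0,0,0]},{"dp":[0,0,0],"angular":[0,0,0]}]' 1 25 >/dev/null
python3 -c "
from h import *;gst()"
```

```text
t 18.25 tcp [0.5595 0.1332 0.1887] yaw(tool y) 154.75 zax [ 0.001  0.    -1.   ] q [ 0.04  0.54  1.62  0.    0.99 -2.66] F [ 0.17 -0.77 -0.06] T [-0.009  0.028 -0.003] gap 0.502 gf 0.0
gauge xy mm 1.25 0.72 Fgauge [-0.22 -0.76 -0.06]
t 18.75 tcp [0.5595 0.1333 0.189 ] yaw(tool y) 154.76 zax [ 0.002  0.    -1.   ] q [ 0.04  0.54  1.62  0.    0.99 -2.66] F [-0.96 -0.03  6.77] T [-0.006  0.099  0.041] gap 0.222 gf 26.3
gauge xy mm 1.27 0.8 Fgauge [-0.86  0.43  6.77]
```

```bash
cat >> h.py <<'E'
def tq():
    from station import sense
    from scipy.spatial.transform import Rotation as R
    s=sense();m=R.from_quat(s['tool_rot']).as_matrix();print('t',round(s['t'],2),'yaw',np.degrees(np.arctan2(m[1,1],m[0,1])).round(1),'Tz',round(s['ft_torque'][2],3),'tau6',round(s['tau'][5],3),'F',np.round(s['force'],1),'gap',round(s['finger_gap'],3))
E
T(){ python3 -c "
from h import *;tq()"; }
T
python3 -m crank '[{"dp":[0,0,0],"angular":[0,0,-7.5]},{"dp":[0,0,0],"angular":[0,0,-7.5]}]' >/dev/null;T
python3 -m crank '[{"dp":[0,0,0],"angular":[0,0,-7.5]},{"dp":[0,0,0],"angular":[0,0,-7.5]}]' >/dev/null;T
python3 -m crank '[{"dp":[0,0,0],"angular":[0,0,-7.5]},{"dp":[0,0,0],"angular":[0,0,-7.5]}]' >/dev/null;T
python3 -m crank '[{"dp":[0,0,0],"angular":[0,0,-7.5]},{"dp":[0,0,0],"angular":[0,0,-7.5]}]' >/dev/null;T
python3 -m crank '[{"dp":[0,0,0],"angular":[0,0,-7.5]},{"dp":[0,0,0],"angular":[0,0,-7.5]}]' >/dev/null;T
python3 -m crank '[{"dp":[0,0,0],"angular":[0,0,-7.5]},{"dp":[0,0,0],"angular":[0,0,-7.5]}]' >/dev/null;T
```

```text
t 18.75 yaw 154.8 Tz 0.041 tau6 -0.004 F [-1.  -0.   6.8] gap 0.222
t 18.95 yaw 139.5 Tz 0.078 tau6 -0.851 F [-1.2  0.5  6.4] gap 0.225
t 19.15 yaw 124.5 Tz -0.068 tau6 -0.835 F [-1.1 -0.1  6.5] gap 0.224
t 19.35 yaw 109.5 Tz 0.011 tau6 -0.836 F [-1.   1.8  6.8] gap 0.219
t 19.55 yaw 94.5 Tz 0.01 tau6 -0.833 F [-1.6  2.6  6.7] gap 0.225
t 19.75 yaw 79.4 Tz 0.005 tau6 -0.836 F [-1.   1.6  6.3] gap 0.223
t 19.95 yaw 64.4 Tz 0.067 tau6 -0.835 F [-1.3  2.2  6.7] gap 0.221
```

tau6 has very little noise, so a 0.025 N m step will show. Continuing at the same speed.

```bash
T(){ python3 -c "
from h import *;tq()"; }
python3 -m crank '[{"dp":[0,0,0],"angular":[0,0,-7.5]},{"dp":[0,0,0],"angular":[0,0,-7.5]}]' >/dev/null;T
python3 -m crank '[{"dp":[0,0,0],"angular":[0,0,-7.5]},{"dp":[0,0,0],"angular":[0,0,-7.5]}]' >/dev/null;T
python3 -m crank '[{"dp":[0,0,0],"angular":[0,0,-7.5]},{"dp":[0,0,0],"angular":[0,0,-7.5]}]' >/dev/null;T
python3 -m crank '[{"dp":[0,0,0],"angular":[0,0,-7.5]},{"dp":[0,0,0],"angular":[0,0,-7.5]}]' >/dev/null;T
```

```text
t 20.15 yaw 49.4 Tz 0.078 tau6 -0.832 F [-1.3  3.   5.1] gap 0.225
t 20.35 yaw 34.4 Tz -0.024 tau6 -0.837 F [-0.9  4.8  6.3] gap 0.222
t 20.55 yaw 19.4 Tz 0.075 tau6 -0.82 F [0.4 4.1 4.9] gap 0.224
t 20.75 yaw 4.4 Tz 0.084 tau6 -0.81 F [-0.1  4.1  5.2] gap 0.223
```

```bash
T(){ python3 -c "
from h import *;tq()"; }
python3 -m crank '[{"dp":[0,0,0],"angular":[0,0,-7.5]},{"dp":[0,0,0],"angular":[0,0,-7.5]}]' >/dev/null;T
python3 -m crank '[{"dp":[0,0,0],"angular":[0,0,-7.5]},{"dp":[0,0,0],"angular":[0,0,-7.5]}]' >/dev/null;T
python3 - <<'E'
from h import *
from station import vision
d=vision.snapshot("side");pickle.dump(d,open('side6.pkl','wb'));tq()
e=pickle.load(open('side5.pkl','rb'))
a=[cv2.resize(x['image'][170:230,210:260],(400,480),interpolation=cv2.INTER_CUBIC) for x in(e,d)]
cv2.imwrite('pics/s6.png',np.hstack(a))
E
```

```text
t 20.95 yaw -10.6 Tz 0.062 tau6 -0.811 F [-0.   3.4  5.1] gap 0.226
t 21.15 yaw -25.6 Tz 0.06 tau6 -0.812 F [1.  3.8 4.5] gap 0.222
t 21.2 yaw -25.8 Tz 0.037 tau6 0.259 F [0.4 4.  4.4] gap 0.222
```

View pics/s6.png

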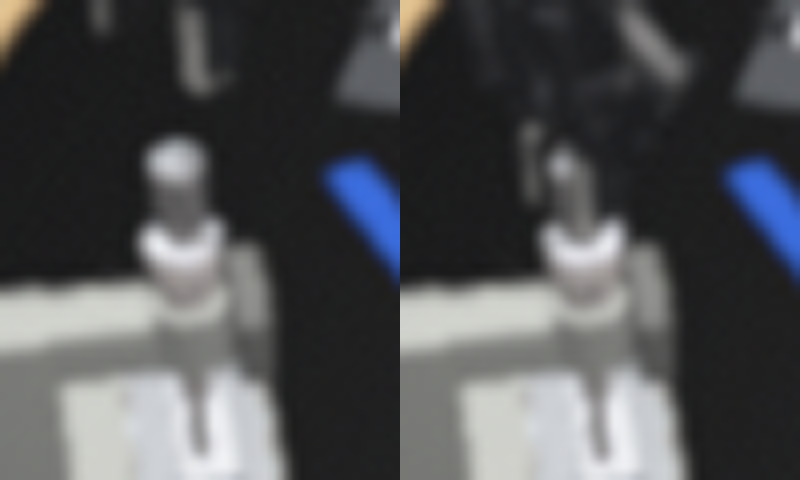

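The spindle tip has moved down about 1 px (crop y 450→458), to the coupon. tau6 stepped by +0.024 and mean Tz rose from 0.02 to 0.07 at yaw ≈ 20°, so the ratchet has slipped about 45° already. Another ~45° is needed.

```bash
T(){ python3 -c "
from h import *;tq()"; }
python3 -m crank '[{"dp":[0,0,0],"angular":[0,0,-7.5]},{"dp":[0,0,0],"angular":[0,0,-7.5]}]' >/dev/null;T
python3 -m crank '[{"dp":[0,0,0],"angular":[0,0,-7.5]},{"dp":[0,0,0],"angular":[0,0,-7.5]}]' >/dev/null;T
python3 -m crank '[{"dp":[0,0,0],"angular":[0,0,-7.5]},{"dp":[0,0,0],"angular":[0,0,-7.5]}]' >/dev/null;T
python3 -m crank '[{"dp":[0,0,0],"angular":[0,0,0]},{"dp":[0,0,0],"angular":[0,0,0]},{"dp":[0,0,0],"angular":[0,0,0]}]' >/dev/null;T
python3 -m crank '[{"dp":[0,0,0],"angular":[0,0,0]},{"dp":[0,0,0],"angular":[0,0,0]},{"dp":[0,0,0],"angular":[0,0,0]},{"dp":[0,0,0],"angular":[0,0,0]}]' 0.4 >/dev/null;T
python3 -m crank '[{"dp":[0,0,0.2],"angular":[0,0,0]},{"dp":[0,0,0.5],"angular":[0,0,0]},{"dp":[0,0,0.8],"angular":[0,0,0]},{"dp":[0,0,0.8],"angular":[0,0,0]},{"dp":[0,0,0.7],"angular":[0,0,0]}]' >/dev/null;T
python3 -m crank '[{"dp":[-0.5,-0.9,0],"angular":[0,0,0]},{"dp":[-0.5,-0.9,0],"angular":[0,0,0]},{"dp":[-0.5,-0.9,0],"angular":[0,0,0]},{"dp":[-0.5,-0.9,0],"angular":[0,0,0]},{"dp":[-0.5,-0.9,0],"angular":[0,0,0]},{"dp":[-0.5,-0.9,0],"angular":[0,0,0]},{"dp":[-0.5,-0.9,0],"angular":[0,0,0]},{"dp":[-0.5,-0.9,0],"angular":[0,0,0]},{"dp":[0,0,0],"angular":[0,0,0]}]' >/dev/null
python3 - <<'E'
from h import *
from station import vision
tq()
d=vision.snapshot("side");t=vision.snapshot("top");o=pickle.load(open('top.pkl','rb'))
a=[cv2.resize(x['image'][157:179,202:224],(400,400),interpolation=cv2.INTER_CUBIC) for x in(o,t)]
cv2.imwrite('pics/end.png',np.hstack(a))
e=pickle.load(open('side5.pkl','rb'))
for x in (e,d): print(x['image'][218:234,235].min(1),)
E
```

```text
t 21.4 yaw -40.4 Tz 0.014 tau6 -0.825 F [2.2 4.3 5. ] gap 0.221
t 21.6 yaw -55.4 Tz 0.052 tau6 -0.813 F [1.3 3.2 4.8] gap 0.222
t 21.8 yaw -70.4 Tz 0.035 tau6 -0.813 F [1.5 2.9 5.6] gap 0.224
t 22.1 yaw -70.0 Tz 0.019 tau6 -0.001 F [2.2 3.4 5.3] gap 0.22
t 22.5 yaw -70.2 Tz 0.015 tau6 -0.006 F [-0.2  0.3  0.6] gap 0.601
t 23.0 yaw -70.2 Tz 0.02 tau6 -0.0 F [ 0.9 -0.6 -0.8] gap 0.601
t 23.9 yaw -70.4 Tz -0.014 tau6 -0.209 F [-0.1  0.1 -0.5] gap 0.599
[146 158 172 174 171 168 161 161 178 213 231 226 174 117  82  90]
[147 157 172 175 172 168 161 157 160 189 224 224 174 116  82  90]
```

View pics/end.png

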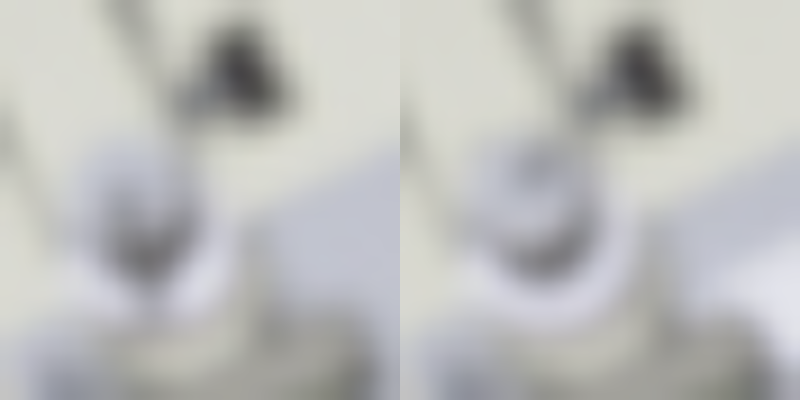

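```bash
python3 - <<'E'
from h import *
x=pickle.load(open('side6.pkl','rb'));print(x['image'][218:234,235].min(1))
E
python3 -c "
from station import order;print(order.sign_off())"
```

```text
[146 158 171 174 172 168 162 157 159 188 225 224 173 116  83  90]
the job is handed in; nothing more can be done
None
```

I handed the job in at about 24 s of the 72 s allowed: the 140 mm coupon is seated against the end stop and clamped by the spindle. By the torque step at the wrist and the spindle stopping in the side view, the ratchet slipped about a quarter turn. The hand-in gave no verdict, so the result is not confirmed.

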